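# Refit the bedside radio's knob and hold it in to pair the hearing aids

### The arm

A 7-joint arm with a two-finger parallel gripper is mounted at the origin on the work surface. World frame = base frame: x ahead of the robot, y to its left, z up, the work surface at z = 0. Lengths are in mm, angles in rad, forces in N, time in s.
With the tool pointing down it reaches from about 350 to 900 mm from the base axis. Payload 19.9 kg.
Tool frame: the origin (TCP) lies at the centre of the arm's flange, where the gripper is bolted on; the fingertips stand 173 mm ahead of it and the grasp point (between the pads) lies 155 mm ahead of it; y points along the fingers, z is the direction in which the jaws open and shut, and the axes are right-handed (so a half turn about y gives the same grasp; the last joint's range is limited). The gripper opens to 85 mm and grips with 20 to 120 N. Pads are 22 mm wide; open, the fingers measure 114 mm over their backs; the gripper's body (76 mm by 85 mm) begins 54 mm behind the grasp point. The pads swing forward as they close: fully open they stand 13 mm farther back than shut.
Start: joints at [1.252, 0.417, -0.01, 1.614, 0.005, 1.111, -0.053], TCP at [171.406, -601.031, 404.66] pointing down, gripper open.
Joint ranges: [-2.81, 2.81], [-0.39, 2.02], [-1.27, 1.25], [0.06, 2.57], [-1.19, 4.33], [0.19, 2], [-2.82, 2.82]. Speed limits (rad/s): [1.89, 1.89, 2.39, 2.39, 3.01, 3.01, 3.01].

### API

Orientations are given as a unit quaternion [x, y, z, w].
In Python, from bench import readout, eyes, robot gives the robot as it stands.
- The arm moves only by the tool drive_tool, never from a script. Its argument "motion" is one flat list of numbers, 5 for each row, row after row: the shift along the tool's x, y, z in cm, then the turn about the tool's y in degrees, then the closure in counts, from 0 (fully open) to 255 (shut). A call has 1 to 8 rows; each row is the pose to reach, as a shift and turn from the pose commanded when the call began, along the tool's axes at that moment; what a row does not reach only later rows make up. A row lasts 1/10 s, in which the tool goes at most 50 mm and 8.59 degrees, less where a joint would pass 70% of its speed; a pose out of reach is approached as far as the arm can. A call with a gripper value outside its range is refused whole. The fingers move at their own pace and stop on an object; "newtons" is the grip in N (left out, the last holds). Time passes only in rows, so rows that repeat a pose let the fingers close. It gives the time, the measured TCP pose, the force and the opening at its end, in the units of the state.
- readout.state(): the state, without advancing time (a new reading comes with each control period).
- eyes.read_camera(name): name is "scene" or "top" or "wrist"; returns a dict with "color" (480x640x3 uint8, red, green, blue), "fx", "fy", "cx", "cy" (pixels), "world_to_cam" (4x4, takes a point from world to camera coordinates); the wrist camera has in their place "tool_from_camera" (4x4, takes a point from camera to tool coordinates, whose origin is the TCP and whose axes are the tool frame's). Camera axes: x right, y down, z forward; pixel columns grow to the right and rows downward; lengths in mm; the calibration is good to about 2 mm. The wrist camera is an equidistant fisheye: a pixel r from the principal point sees the ray r / f radians off the axis. A picture is of the moment at which its call begins: read the wrist's pose just before it. There is no depth.
- robot.finish_job(): hands the job in, once; it reports no verdict.
The state is a dict: "t": time; "qpos": joint angles; "joint_velocities": joint speeds; "effort": joint torques, N m; "tcp_pos": TCP position; "tcp_rot": TCP orientation; "ft_force": force on the tool from outside, world axes, zero at the start; "torque": the same for the moment, N m; "width": finger opening in mm.
Only numpy, scipy, OpenCV 4.12 (cv2) and the standard library are available. Lean on these libraries where they do the work, as an engineer would, in place of code of your own. Each camera call takes 0.05 s, during which the arm holds its last target. There are 200 camera calls.

### The job

The black pointer knob has come off the bedside radio: pick it up, turn it so that the flat in its bore matches the flat on the radio's bare D-shaped shaft, and push it fully home on the shaft. Then press knob and shaft firmly down into the radio against the spring to pair the hearing aids, and finish like that, with the gripper still on the knob and still pressing it in: do not let go. Leave the other things on the nightstand where they are.

Things in the scene. Friction and masses are not known exactly. Their poses are not given: they have to be found in the camera images.
- knob: loose black plastic pointer knob, upright on the nightstand. From above: 28 mm wide, two parallel flat sides (y = +14 and -14 mm, straight from x = -12 to +15 mm), blunt at the back (x = -17 mm), tapering to a point at x = +34 mm, white line on top towards the point. 30 mm tall, about 40 g. Origin: on the bore's axis at the underside; +x to the point, +z up
- knob_bore (a point): mouth of the knob's bore, at the knob's origin, same axes. The bore is D-shaped and goes 18 mm up from the underside: 16 mm diameter, its flat 3 mm from the axis on the pointed (+x) side. It fits only one way round, with about 1 mm play all round and 8 degrees
- knob_point (a point): the knob's point: at x = +34 mm, y = 0, 15 mm above its underside; same axes as the knob
- radio: wooden bedside radio, fixed, 110 mm (x) x 200 mm (y) x 60 mm tall; origin: centre of its underside. On its flat top the bare shaft stands at y = +50 mm (x = 0), and a low round metal dial (28 mm across, 8 mm tall, not used) at y = -60 mm
- shaft_seat (a point): top centre of the shaft's round collar (black, 24 mm across, 9 mm above the radio's top when released), on which the knob's underside rests when fully home. +z is up along the shaft, +x (white line on the collar) to the side of the shaft's flat: the knob's +x must point that way. The shaft turns stiffly (0.06 Nm) and its start angle varies
- shaft_tip (a point): centre of the top of the bare steel D-shaft, 16 mm above the seat, same axes. The shaft is 14 mm in diameter with a flat 2 mm from its axis on the +x side; top edge chamfered 1.5 mm
- shaft (a joint): how far the shaft and collar are pressed down into the radio, in m: 0 released, 0.005 bottomed. A spring pushes back with 3 N at 0 rising to 8 N at 0.005. It springs up if not held; pressed means more than 0.003.
- capsule: dark blue drying capsule, upright cylinder 39 mm across, 46 mm tall, with a twist lid; origin: centre of its underside; a bystander, to be left alone
- balm_tin: flat round metal tin, 36 mm across, 16 mm tall; origin: centre of its underside; a bystander, to be left alone
- ring_dish: white ceramic ring dish, 90 mm across, 26 mm tall; origin: centre of its underside; a bystander, to be left alone
- battery_block: pale wooden battery block with eight round holes, 60 x 110 x 22 mm; origin: centre of its underside; a bystander, to be left alone
- tumbler: drinking glass, 68 mm across, 95 mm tall; origin: centre of its underside; a bystander, to be left alone
- glasses_case: grey spectacles case, 160 x 60 x 38 mm; origin: centre of its underside; a bystander, to be left alone
- brush: small cleaning brush, about 150 mm long, lying flat; a bystander, to be left alone
There are look-alikes about, which are no part of the job. Leave any orange or purple look-alike of the knob alone.

How it is judged (in metres and radians):
On the way, in this order (a step that is already met when the one before it is completed fails the run):
1. the knob is lifted clear of the nightstand in the gripper (height (world z) of knob above 0.03 m and contact force between the fingers and knob above 1 N), for 0.2 s.
2. the knob is fully home on the shaft, flat to flat (z of knob in the frame of shaft_seat between -0.003 and 0.003 m and horizontal distance between knob and shaft_seat below 0.003 m and angle between the x axis of knob and the x axis of shaft_seat, either way round below 0.25 rad and x of knob_point in the frame of shaft_seat above 0.025 m), for 0.2 s.
At the end, for the whole second after the job is handed in: For the last second: knob home (underside within 3 mm of the collar, axis within 3 mm, point towards the shaft's flat within 0.25 rad), shaft held pressed in more than 3 of its 5 mm, fingers bearing on the knob with over 1 N, knob still (under 0.02 m/s) (all of step 2 and value of joint shaft above 0.003 m and contact force between the fingers and knob above 1 N and linear speed of knob below 0.02 m/s); the arm keeps its last pose, push and grip.
It fails at once if a bystander is shifted by more than 30 mm (distance of any of capsule, balm_tin, ring_dish, battery_block, tumbler, glasses_case, brush from where it was at the start of the episode above 0.03 m).
It also fails if it takes over 42 s, if anything falls off the work surface, if the arm or the gripper's body presses on something with over 40 N, if the wrist force passes 120 N, or if a joint passes its speed limit or range.

## Working session

There is one attempt and no reset: what is moved stays moved. The work goes in short steps, Python scripts to look and compute and a tool call to move; the robot and the scene stay as the last step left them, time stands still between calls to the robot, and variables do not carry over. Pictures are saved under pics/ and viewed, on a budget of 10 in all, crops included, one or two more only if the job needs it, and the job is handed in when it is done.

Besides the shell and the picture viewer there is one more tool, called after "Request:" as name(argument=value, ...) on one line, values as JSON. drive_tool: Moves the arm, as the interface text tells. Its arguments: {"type":"object","properties":{"motion":{"type":"array"},"newtons":{"type":"number"}},"required":["motion"]}

```bash
mkdir -p pics; ls
python3 - <<'E'
from bench import readout, eyes
import cv2,json,numpy as np,pickle
s=readout.state(); print(s)
d={}
for n in("scene","top"):
    c=eyes.read_camera(n); d[n]=c
    cv2.imwrite(f"pics/{n}0.png",c["color"][...,::-1])
    print(n,{k:np.round(v,3).tolist() for k,v in c.items() if k!="color"})
pickle.dump(d,open("cams.pkl","wb"))
E
```

```text
pics
{'t': 0.0, 'qpos': array([ 1.25150327,  0.41799692, -0.01031575,  1.61418974,  0.00469363,
        1.1106816 , -0.05302287]), 'joint_velocities': array([ 0.00057264, -0.00125122, -0.00045497, -0.00041557, -0.00035065,
        0.00089185,  0.00035994]), 'effort': array([ 1.71456992e-03, -8.64441705e+01,  6.79385047e-01, -4.34889507e+01,
        1.91426690e-02,  7.58818671e-03, -5.84453744e-06]), 'tcp_pos': array([ 171.37103847, -600.90499754,  404.03920381]), 'tcp_rot': array([-0.09798692,  0.70073035, -0.69986374,  0.09780739]), 'ft_force': array([-0.65493344,  0.34353516, -0.3315577 ]), 'torque': array([-0.0244632 , -0.00369896,  0.00730374]), 'width': 85.29233111574202}
scene {'fx': 616.594, 'fy': 616.594, 'cx': 314.162, 'cy': 236.809, 'world_to_cam': [[0.496, 0.868, -0.02, -286.402], [0.631, -0.376, -0.679, -331.281], [-0.597, 0.324, -0.734, 1903.802], [0.0, 0.0, 0.0, 1.0]]}
top {'fx': 557.285, 'fy': 557.285, 'cx': 314.085, 'cy': 237.575, 'world_to_cam': [[0.016, -1.0, -0.004, -16.424], [-0.997, -0.016, -0.072, 626.689], [0.072, 0.005, -0.997, 1516.455], [0.0, 0.0, 0.0, 1.0]]}
```

View pics/top0.png

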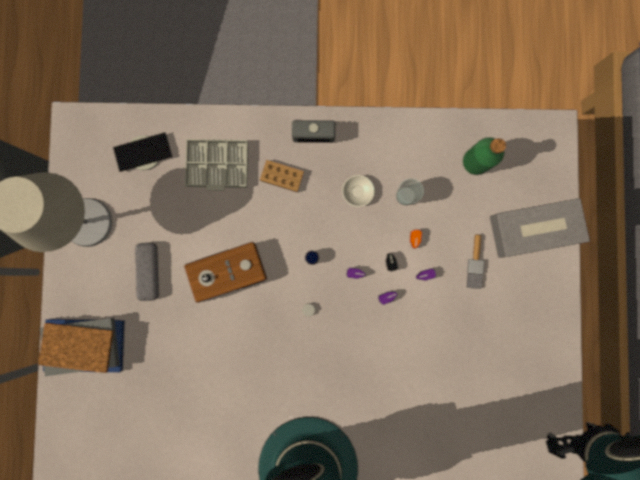

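View pics/scene0.png

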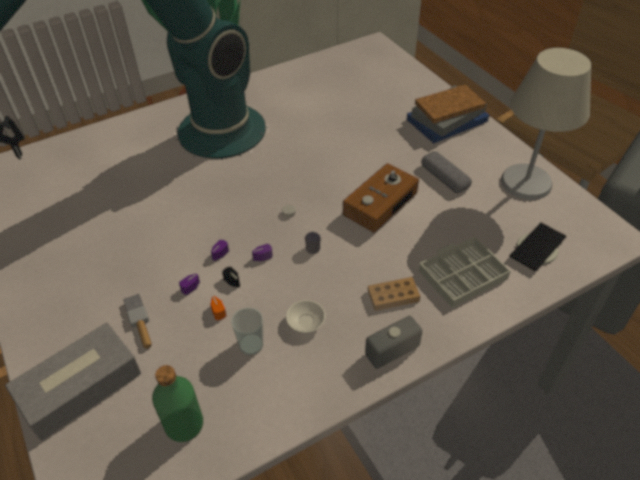

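Top view: candidates are black (392,262), purple (356,272), (428,274) and (388,297), and orange (416,238). Only the black one fits the description. On the radio, the shaft with its black collar is at about (207,278) and the dial at (246,265). I'll confirm both in one enlarged crop.

```bash
cat > h.py <<'E'
import numpy as np, cv2, pickle
from scipy.spatial.transform import Rotation as R
def back(c,u,v,z):
    M=np.array(c["world_to_cam"]); r=M[:3,:3].T; o=-r@M[:3,3]
    d=r@np.array([(u-c["cx"])/c["fx"],(v-c["cy"])/c["fy"],1]); return o+d*(z-o[2])/d[2]
def wback(c,s,u,v,z):
    T=np.array(c["tool_from_camera"]); p=np.array([u-c["cx"],v-c["cy"]]); r=np.hypot(*p); th=r/c["fx"]
    d=np.array([*(p/max(r,1e-9)*np.sin(th)),np.cos(th)]); W=R.from_quat(s["tcp_rot"]).as_matrix()
    o=W@T[:3,3]+s["tcp_pos"]; d=W@T[:3,:3]@d; return o+d*(z-o[2])/d[2]
def wproj(c,s,P):
    T=np.array(c["tool_from_camera"]); W=R.from_quat(s["tcp_rot"]).as_matrix()
    q=T[:3,:3].T@(W.T@(np.array(P)-s["tcp_pos"])-T[:3,3]); th=np.arctan2(np.hypot(q[0],q[1]),q[2]); n=np.hypot(q[0],q[1])
    return c["cx"]+c["fx"]*th*q[0]/n, c["cy"]+c["fy"]*th*q[1]/n
def go(s,target,yaw_y=None):
    "shift in tool axes (cm) from measured pose to the target TCP"
    W=R.from_quat(s["tcp_rot"]).as_matrix(); return W.T@(np.array(target)-s["tcp_pos"])/10
E
python3 - <<'E'
from h import *
d=pickle.load(open("cams.pkl","rb"));c=d["top"]
im=c["color"][...,::-1]
a=cv2.resize(im[242:282,372:412],(400,400),interpolation=cv2.INTER_CUBIC)
b=cv2.resize(im[258:298,187:227],(400,400),interpolation=cv2.INTER_CUBIC)
cv2.imwrite("pics/crop1.png",np.hstack([a,b]))
for n,u,v,z in[("knob",392,262,30),("shaft",207,278,80),("dial",246,265,68)]:print(n,back(c,u,v,z).round(1))
W=R.from_quat([-0.09798692,0.70073035,-0.69986374,0.09780739]).as_matrix();print(W.round(3))
from bench import readout,eyes
w=eyes.read_camera("wrist");print({k:np.round(v,3).tolist() for k,v in w.items() if k!="color"})
E
```

```text
knob [ 562.6 -221.    30. ]
shaft [511.  274.9  80. ]
dial [547.3 174.   68. ]
[[-0.962 -0.     0.274]
 [-0.274  0.001 -0.962]
 [ 0.    -1.    -0.001]]
{'fx': 371.648, 'fy': 371.648, 'cx': 320.893, 'cy': 238.911, 'tool_from_camera': [[0.001, 0.953, 0.302, -78.233], [0.001, -0.302, 0.953, 30.346], [1.0, -0.001, -0.001, 0.648], [0.0, 0.0, 0.0, 1.0]]}
```

View pics/crop1.png

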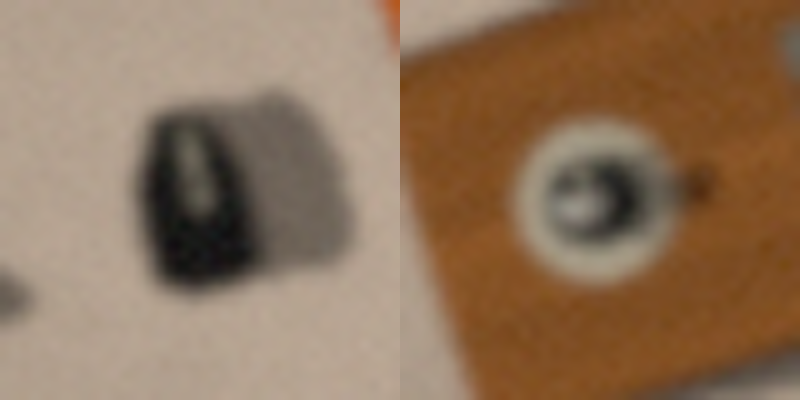

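The crop confirms the black pointer knob: its white line points up in the image (roughly world +x, turned slightly to +y). The shaft with its black collar is on the pale ring. I'll go above the knob and look from close by.

Request:
drive_tool(motion=[-48,7.4,-25.8,0,0,-48,7.4,-25.8,0,0,-48,7.4,-25.8,0,0,-48,7.4,-25.8,0,0,-48,7.4,-25.8,0,0,-48,7.4,-25.8,0,0,-48,7.4,-25.8,0,0,-48,7.4,-25.8,0,0], newtons=30)

```text
t: 0.95
tcp_pos: [456.7, -323.2, 350.6]
tcp_rot: [0.098, -0.7, 0.7, -0.098]
ft_force: [0.6, -0.8, -0.0]
width: 85.9
```

Request:
drive_tool(motion=[-13,2.0,-6.9,0,100,-13,2.0,-6.9,0,100,-13,2.0,-6.9,0,100,-13,2.0,-6.9,0,100,-13,2.0,-6.9,0,100])

```text
t: 1.45
tcp_pos: [562.3, -221.8, 330.2]
tcp_rot: [-0.099, 0.7, -0.7, 0.098]
ft_force: [-0.9, -0.6, 0.4]
width: 51.6
```

```bash
cat > look.py <<'E'
import sys; from h import *; from bench import readout,eyes
n,x,y,z,h,k=sys.argv[1],*map(float,sys.argv[2:7])
s=readout.state(); c=eyes.read_camera("wrist"); pickle.dump((s,c),open(n+".pkl","wb"))
u,v=wproj(c,s,[x,y,z]); h=int(h); u0,v0=max(0,int(u)-h),max(0,int(v)-h)
im=c["color"][v0:v0+2*h,u0:u0+2*h,::-1]
cv2.imwrite(f"pics/{n}.png",cv2.resize(im,None,fx=k,fy=k,interpolation=cv2.INTER_CUBIC))
print("crop origin",u0,v0,"pred",u,v,"tcp",s["tcp_pos"].round(1),s["tcp_rot"].round(3),s["width"],s["ft_force"].round(1),s["qpos"].round(2),s["t"])
E
python3 look.py knob1 563 -221 30 60 5
```

```text
crop origin 260 168 pred 320.01574281996415 228.26413084131858 tcp [ 562.3 -221.8  330.2] [-0.099  0.7   -0.7    0.098] 51.60070321147575 [-0.9 -0.6  0.4] [ 0.49  0.47 -0.21  1.73  0.12  0.96 -1.06] 1.45
```

View pics/knob1.png

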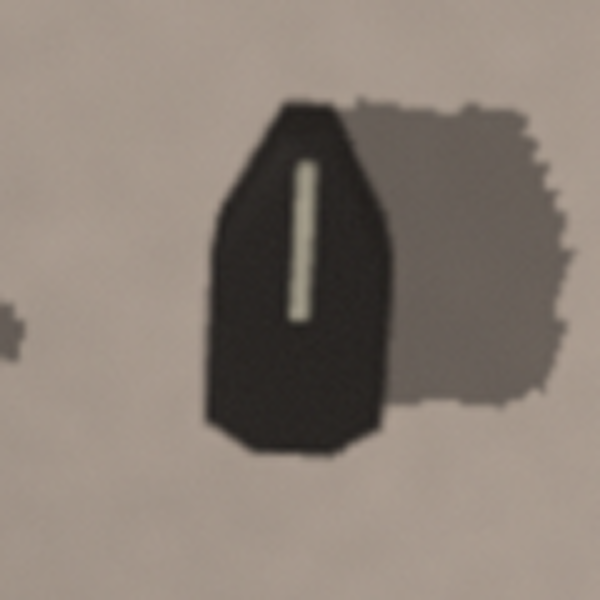

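Knob seen close: white line from crop (308,160) to (299,321), side corners at (206,420), (381,428), (213,243) and (390,245).

Run:
```python
from h import *
s,c=pickle.load(open("knob1.pkl","rb"))
f=lambda a,b:wback(c,s,260+(a-2)/5,168+(b-2)/5,30)[:2]
src=np.array([[-12,14],[-12,-14],[15,14],[15,-14]],float);dst=np.array([f(206,420),f(381,428),f(213,243),f(390,245)])
print(dst.round(1)); l=f(308,160)-f(299,321);print("line",np.degrees(np.arctan2(l[1],l[0])))
r,_=R.align_vectors(np.c_[dst-dst.mean(0),np.zeros(4)],np.c_[src-src.mean(0),np.zeros(4)]);a=r.as_rotvec(degrees=True)[2]
o=dst.mean(0)-r.apply([1.5,0,0])[:2];print("yaw",a,"origin",o, "widths",np.linalg.norm(dst[0]-dst[1]),np.linalg.norm(dst[0]-dst[2]))
W=R.from_quat(s["tcp_rot"]).as_matrix();z=W[:,2];print("tool z angle",np.degrees(np.arctan2(z[1],z[0])))
print(go(s,[*o,170]))
```

```text
[[ 540.9 -211.9]
 [ 547.1 -238.2]
 [ 568.4 -205.6]
 [ 575.4 -231.2]]
line 12.849361636616282
yaw 13.864870777142105 origin [ 556.49178325 -222.07046587] widths 27.034808191838135 28.153736326996533
tool z angle -73.9587048763273
[ 0.55028039 16.02290793 -0.1196919 ]
```

Request:
drive_tool(motion=[0.55,4,-0.12,2.6,100,0.55,9,-0.12,2.6,100,0.55,13,-0.12,2.6,100,0.55,15.5,-0.12,2.6,100,0.55,15.5,-0.12,2.6,100,0.55,15.5,-0.12,2.6,200,0.55,15.5,-0.12,2.6,255,0.55,15.5,-0.12,2.6,255], newtons=60)

```text
t: 2.3
tcp_pos: [556.5, -223.8, 177.8]
tcp_rot: [0.081, -0.702, 0.703, -0.083]
ft_force: [-3.3, -0.1, 10.6]
width: 27.1
```

Request:
drive_tool(motion=[0,0,0,0,255,0,0,0,0,255,0,0,0,0,255,0,-2,0,0,255,0,-6,0,0,255,0,-9,0,0,255,0,-12,0,0,255,0,-12,0,0,255])

```text
t: 3.1
tcp_pos: [557.0, -223.6, 301.0]
tcp_rot: [0.08, -0.701, 0.704, -0.084]
ft_force: [0.9, -0.3, -0.4]
width: 26.9
```

Run:
```python
from h import *; from bench import readout
s=readout.state();print(s["t"],s["width"],s["tcp_pos"].round(1),s["ft_force"].round(1),s["qpos"].round(2))
print(go(s,[511,275,s["tcp_pos"][2]+20]))
```

```text
3.1 26.936237359307754 [ 557.  -223.6  301. ] [ 0.9 -0.3 -0.4] [ 0.48  0.49 -0.2   1.76  0.12  0.89 -1.11]
[ -7.00273214  -2.16953906 -49.56980192]
```

Request:
drive_tool(motion=[0,0,-50,0,255,0,0,-50,0,255,0,0,-50,0,255,0,0,-50,0,255,0,0,-50,0,255,0,0,-50,0,255,0,0,-50,0,255,0,0,-50,0,255])

```text
t: 3.9
tcp_pos: [463.1, 167.7, 296.4]
tcp_rot: [0.081, -0.702, 0.702, -0.082]
ft_force: [0.8, 0.8, 0.3]
width: 27.1
```

Request:
drive_tool(motion=[0,0,-10,0,255,0,0,-10,0,255,0,0,-10,0,255,0,0,-10,0,255,0,0,-10,0,255])

```text
t: 4.4
tcp_pos: [441.2, 262.5, 295.9]
tcp_rot: [0.082, -0.702, 0.703, -0.082]
ft_force: [0.6, -0.7, -1.1]
width: 26.9
```

```bash
python3 look.py shaft1 511 275 75 75 5
```

```text
crop origin 252 64 pred 327.30663237087333 139.49262385096256 tcp [441.2 262.5 295.9] [ 0.082 -0.702  0.703 -0.082] 26.865864581720874 [ 0.6 -0.7 -1.1] [-0.29  0.38 -0.37  1.97  0.19  0.82 -2.1 ] 4.4
```

View pics/shaft1.png

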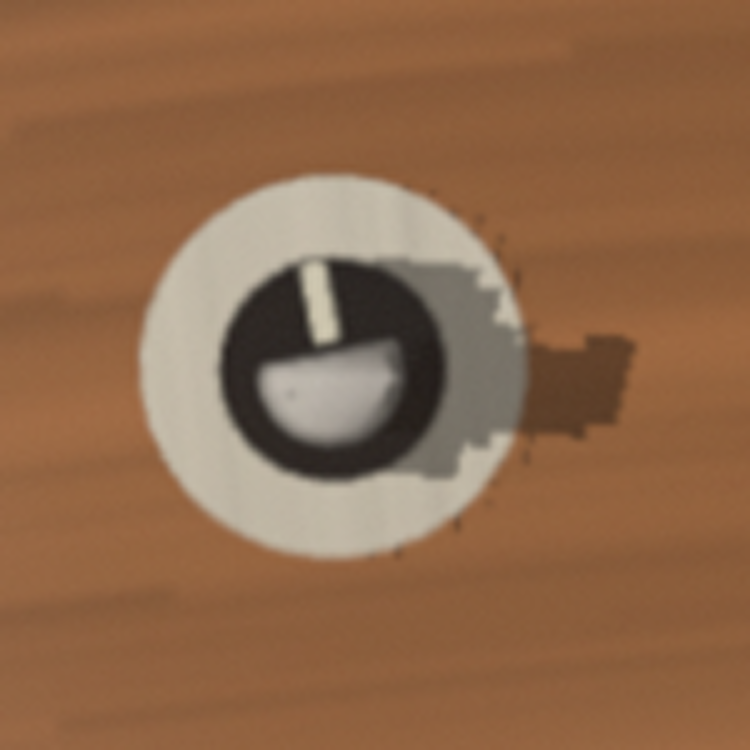

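The shaft's collar circle is centred at crop (333,369). Its white line runs from the flat at (327,343) to the rim at (313,262). The pale ring looks flat. Next I'll check how the knob sits in the hand, in the same image.

Run:
```python
from h import *
s,c=pickle.load(open("shaft1.pkl","rb"))
f=lambda a,b,z=69:wback(c,s,252+(a-2)/5,64+(b-2)/5,z)
o=f(333,369);l=f(313,262)-f(327,343);print("seat",o,"rad",np.linalg.norm(f(221,369)-f(445,369))/2,"yaw",np.degrees(np.arctan2(l[1],l[0])), f(334,366,60))
W=R.from_quat(s["tcp_rot"]).as_matrix();x=-W[:,0];print("tool -x yaw",np.degrees(np.arctan2(x[1],x[0])),W.round(3))
T=W.T;P=s["tcp_pos"]+W@np.array([0,150,0]);u,v=wproj(c,s,P);print(u,v)
u0,v0=int(u)-90,max(0,int(v)-110);v1=min(480,v0+200);print(u0,v0)
cv2.imwrite("pics/hand1.png",cv2.resize(c["color"][v0:v1,u0:u0+180,::-1],None,fx=3,fy=3,interpolation=cv2.INTER_CUBIC))
```

```text
seat [510.78146714 279.73778967  69.        ] rad 11.723216343898052 yaw 22.761431123601714 [510.81926664 279.70344802  60.        ]
tool -x yaw 13.256302391693874 [[-0.973  0.     0.229]
 [-0.229 -0.    -0.973]
 [-0.    -1.     0.   ]]
319.7740460496959 340.128000666593
229 230
```

View pics/hand1.png

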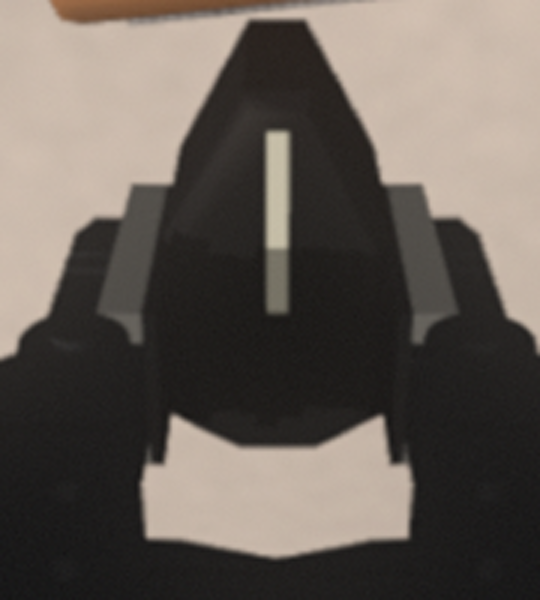

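Run:
```python
from h import *
s,c=pickle.load(open("shaft1.pkl","rb"))
W=R.from_quat(s["tcp_rot"]).as_matrix()
for n,a,b,ty in[("back",279,446,147.8),("corner",171,415,147.8),("corner",385,415,147.8),("linefront",278,130,147.8),("linefront_5lower",278,130,152),("lineback",278,314,147.8),("tip",278,20,147.8)]:
    z=s["tcp_pos"][2]-ty; p=wback(c,s,229+(a-1)/3,230+(b-1)/3,z); print(n,(W.T@(p-s["tcp_pos"])).round(1))
s1,c1=pickle.load(open("knob1.pkl","rb"))
for a,b in[(308,160),(299,321),(308,102),(291,454)]:
    print("table",R.from_euler('z',-13.4,degrees=True).apply(wback(c1,s1,260+(a-2)/5,168+(b-2)/5,30)-[556.5,-222.1,0]).round(1))
# required TCP: knob origin at tool x = ox
for ox in(0,):
  a=np.radians(22.76);print("TCP",np.array([510.8,279.7]))
```

```text
back [ 17.1 147.8   0.7]
corner [ 12.  147.8 -13.4]
corner [ 12.  147.8  14.6]
linefront [-28.8 147.8   0.6]
linefront_5lower [-27.  152.    0.6]
lineback [ -4.  147.8   0.6]
tip [-41.9 147.8   0.6]
table [28.7 -0.3 30. ]
table [ 3.8 -0.1 30. ]
table [37.4  0.1 30. ]
table [-17.8   0.2  30. ]
TCP [510.8 279.7]
```

The knob sits square in the hand with its bore at tool x=0 and z=0.6 mm (camera-based). I'll move over the shaft and turn to match.

Request:
drive_tool(motion=[-4,0.5,-0.14,-5,255,-7.17,1.5,-0.14,-9.5,255,-7.17,2.1,-0.14,-9.5,255,-7.17,2.1,-0.14,-9.5,255,-7.17,2.1,-0.14,-9.5,255])

```text
t: 4.95
tcp_pos: [510.0, 280.6, 275.0]
tcp_rot: [0.14, -0.693, 0.693, -0.139]
ft_force: [0.4, 0.5, -0.3]
width: 26.6
```

Run:
```python
from h import *; from bench import readout
s=readout.state();W=R.from_quat(s["tcp_rot"]).as_matrix();x=-W[:,0]
print(s["tcp_pos"].round(2),s["ft_force"].round(2),s["torque"].round(2),"yaw",np.degrees(np.arctan2(x[1],x[0])))
s1,_=pickle.load(open("shaft1.pkl","rb"));W1=R.from_quat(s1["tcp_rot"]).as_matrix()
print("moved in old tool cm",W1.T@(s["tcp_pos"]-s1["tcp_pos"])/10)
```

```text
[510.03 280.57 274.97] [ 0.4   0.51 -0.26] [ 0.03  0.03 -0.02] yaw 22.73993861101232
moved in old tool cm [-7.10961831  2.09750936 -0.18428056]
```

Request:
drive_tool(motion=[-0.05,0.8,0.04,0,255,-0.05,1.2,0.04,0,255,-0.05,1.5,0.04,0,255,-0.05,1.7,0.04,0,255,-0.05,1.7,0.04,0,255])

```text
t: 5.45
tcp_pos: [510.9, 281.1, 257.6]
tcp_rot: [0.14, -0.693, 0.693, -0.14]
ft_force: [-0.2, 0.0, 0.0]
width: 27.0
```

No force with the underside about 5 mm below the shaft tip, so it has entered. Continuing down.

Request:
drive_tool(motion=[0,0.4,0,0,255,0,0.7,0,0,255,0,0.9,0,0,255,0,1.0,0,0,255,0,1.05,0,0,255,0,1.05,0,0,255,0,1.05,0,0,255])

```text
t: 6.15
tcp_pos: [511.1, 281.1, 247.5]
tcp_rot: [-0.14, 0.693, -0.693, 0.14]
ft_force: [-0.1, 0.6, -0.2]
width: 26.8
```

Request:
drive_tool(motion=[0,0.1,0,0,255,0,0.2,0,0,255,0,0.3,0,0,255,0,0.3,0,0,255,0,0.3,0,0,255])

```text
t: 6.65
tcp_pos: [511.1, 281.1, 244.5]
tcp_rot: [-0.14, 0.693, -0.693, 0.14]
ft_force: [-0.2, 0.5, 4.6]
width: 27.0
```

Spring contact: 4.6 N means about 1.6 mm of press, so it is seated at TCP z ≈ 246. Pressing on to just past bottom.

Request:
drive_tool(motion=[0,0.15,0,0,255,0,0.25,0,0,255,0,0.35,0,0,255,0,0.35,0,0,255,0,0.35,0,0,255])

```text
t: 7.15
tcp_pos: [511.1, 281.2, 241.6]
tcp_rot: [-0.14, 0.693, -0.693, 0.14]
ft_force: [-3.0, -2.8, 15.8]
width: 27.2
```

Request:
drive_tool(motion=[0,0.05,0,0,255,0,0.1,0,0,255,0,0.1,0,0,255,0,0.1,0,0,255])

```text
t: 7.55
tcp_pos: [511.2, 281.3, 241.3]
tcp_rot: [0.14, -0.693, 0.693, -0.14]
ft_force: [-8.6, -5.6, 28.8]
width: 27.3
```

Run:
```python
from h import *; from bench import readout,eyes
s=readout.state();print(s["t"],s["tcp_pos"].round(2),s["ft_force"].round(2),s["torque"].round(2),s["width"])
c=eyes.read_camera("scene");M=np.array(c["world_to_cam"]);p=M@[511,280,80,1];u=int(c["cx"]+c["fx"]*p[0]/p[2]);v=int(c["cy"]+c["fy"]*p[1]/p[2]);print(u,v)
a=cv2.resize(c["color"][v-30:v+30,u-40:u+40,::-1],(560,420),interpolation=cv2.INTER_CUBIC)
cv2.imwrite("pics/press1.png",a)
```

```text
7.55 [511.15 281.27 241.33] [-8.6  -5.62 28.84] [-1.28  1.92  0.04] 27.290535657358276
392 173
```

View pics/press1.png

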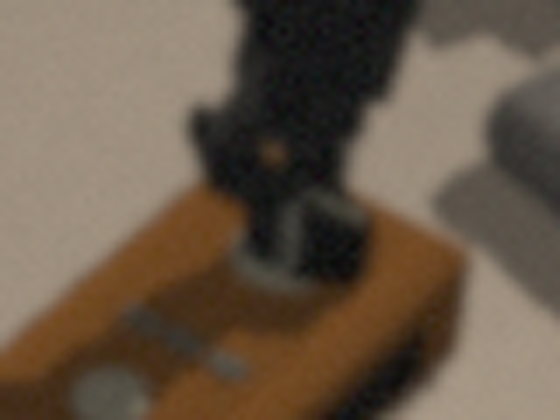

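The knob is over the shaft on the pale ring, and the gripper is on it. The force has climbed from spring level to a hard stop, so the shaft is bottomed. The fingertips would only touch the radio at TCP z ≈ 238. I'll ease off a little and check the knob in the hand with the wrist camera.

Request:
drive_tool(motion=[0,-0.06,0,0,255,0,-0.06,0,0,255,0,-0.06,0,0,255,0,-0.06,0,0,255])

```text
t: 8.0
tcp_pos: [511.1, 281.2, 241.5]
tcp_rot: [0.14, -0.693, 0.693, -0.14]
ft_force: [-6.0, -3.4, 21.7]
width: 27.6
```

```bash
python3 look.py fin 511 280 95 90 3
```

```text
crop origin 232 256 pred 322.23611809818584 346.58736880015425 tcp [511.1 281.2 241.5] [ 0.14  -0.693  0.693 -0.14 ] 27.587457570310058 [-6.  -3.4 21.7] [-0.28  0.57 -0.36  1.83  0.27  0.79 -1.95] 8.0
```

View pics/fin.png

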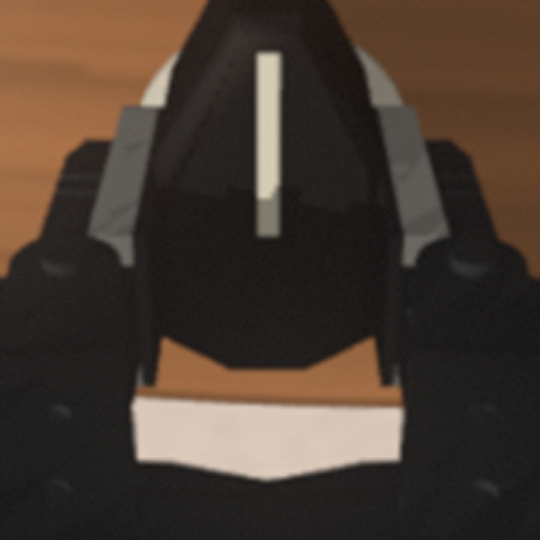

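The knob's line ends in full-image rows are 273 and 335, the same as before insertion, so it hasn't slipped or tilted in the grip. TCP z 241.5 puts the underside about 64 mm up, which is the bottomed seat. Handing in.

Run:
```python
from bench import readout,robot
print(robot.finish_job()); s=readout.state();print(s["t"],s["tcp_pos"].round(1),s["ft_force"].round(1),s["width"])
```

```text
the job is handed in; nothing more can be done
None
the job is handed in; nothing more can be done
```

I picked up the black knob, turned it about 9.5° to match the shaft's flat and slid it home with no measurable insertion force. I then pressed it down and handed the job in with the gripper still holding and pressing it, at about 8 s on the robot's clock (limit 42 s).

**Last checks:**
- **Seating and press:** the spring pushed back with 4.6 N partway down, and the knob hit a hard stop about 4.7 mm below where it first touched the spring. I eased off slightly and ended at about 22 N of downward push.
- **Grip:** the fingers stayed about 27 mm apart at the 60 N grip setting. The wrist picture showed the knob unmoved and untilted in the grip.
- **Point direction:** the last reading before the final descent had the knob pointing at 22.7°, against 22.8° measured for the shaft's flat.
- **Other objects:** I did not check the bystanders with an after-picture, but the arm stayed well above them.

**Not perfect:**
- During the grasp the fingertips pressed lightly on the nightstand, at about 11 N.
- About 7 N of sideways force remains on the wrist in the final press.
- The force and position readings I asked for after handing in were not available.

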